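# Lock the stem nut of an overhauled gate valve with its locking pin

### The arm

A 6-joint arm with a two-finger parallel gripper is mounted at the origin on the work surface. World frame = base frame: x ahead of the robot, y to its left, z up, the work surface at z = 0. Lengths are in m, angles in rad, forces in N, time in s.
With the tool pointing down it reaches from about 0.3 to 0.85 m from the base axis. Payload 4.2 kg.
Tool frame: the origin (TCP) lies on the centre line of the jaws, within the pads' length; the fingertips stand 19 mm ahead of it and the grasp point (between the pads) is the TCP; z points along the fingers, x is the direction in which the jaws open and shut, and the axes are right-handed (so a half turn about z gives the same grasp; the last joint's range is limited). The gripper opens to 91 mm and grips with 3 to 60 N. Pads are 32 mm wide; open, the fingers measure 118 mm over their backs; the gripper's body (76 mm by 178 mm) begins 60 mm behind the grasp point.
Start: joints at [-0.02, 0.32, 1.565, -0, 1.257, -0.02], TCP at [0.575, 0, 0.194] pointing down, gripper open.
Joint ranges: [-3.11, 3.11], [-0.84, 2.01], [0.21, 2.61], [-1.34, 4.49], [0.05, 2.63], [-2.56, 2.56]. Speed limits (rad/s): [2.57, 2.57, 3.14, 3.14, 3.14, 3.14].

### API

Orientations are given as a unit quaternion [w, x, y, z].
In Python, from plant import ctrl, imaging, order gives the robot as it stands.
- The arm moves only by the tool apply_moves, never from a script. Its argument "increments" is one flat list of numbers, 6 for each row, row after row: the shift along the tool's x, y, z in mm, then the turn, a rotation vector about the tool's x, y, z in rad. In form: [dx, dy, dz, ax, ay, az, dx, dy, dz, ax, ay, az, ...]. A call has 1 to 8 rows; each row shifts and turns the pose as measured when the row begins, along the tool's axes as they then stand; what a row does not reach is not made up. A row lasts 1/10 s, in which the tool goes at most 50 mm and 8.59 degrees, less where a joint would pass 70% of its speed; a pose out of reach is approached as far as the arm can. A call with a gripper value outside its range is refused whole. "gripper" is the closure, from 0 (fully open) to 1 (shut), set as the call begins (left out, the last holds). The fingers move at their own pace and stop on an object; "force" is the grip in N (left out, the last holds). Time passes only in rows, so rows that do not move let the fingers close. It gives the time, the measured TCP pose, the force and the opening at its end, in the units of the state.
- ctrl.sense(): the state, without advancing time (a new reading comes with each control period).
- imaging.snapshot(name): name is "scene" or "side" or "wrist"; returns a dict with "image" (420x560x3 uint8, red, green, blue), "vfov" (degrees; the focal length in pixels is half the picture's height over the tangent of half this angle, whatever the lens; pixels are square), "cx", "cy" (the principal point, pixels), "R" (3x3) and "t" (3): a world point X has camera coordinates R X + t; the wrist camera has in their place "T_tool_cam" (4x4, takes a point from camera to tool coordinates, whose origin is the TCP and whose axes are the tool frame's). Camera axes: x right, y down, z forward; pixel columns grow to the right and rows downward; lengths in m; the calibration is good to about 2 mm. A picture is of the moment at which its call begins: read the wrist's pose just before it. There is no depth.
- order.close_job(): hands the job in, once; it reports no verdict.
The state is a dict: "time_s": time; "q": joint angles; "joint_vel": joint speeds; "joint_torque": joint torques, N m; "tool_pos": TCP position; "eef_rot": TCP orientation; "wrist_force": force on the tool from outside, world axes, zero at the start; "ft_torque": the same for the moment, N m; "finger_gap": finger opening in m.
Only numpy, scipy, OpenCV 4.12 (cv2) and the standard library are available. Lean on these libraries where they do the work, as an engineer would, in place of code of your own. Each camera call takes 0.05 s, during which the arm holds its last target. There are 200 camera calls.

### The job

The bronze stem nut on top of the valve yoke must be locked before its handwheel goes back on: take the round-headed locking pin out of the wooden block, put it through the hole in the nut's flange, and with light pressure on the pin walk the nut round by feel until the pin finds one of the holes in the thrust ring hidden underneath. Push it gently home until its head sits on the flange, and let go. Never lean on the pin or wrench it sideways with more than about 6 kg of force, and leave the hex bolt and the eye bolt standing in the block.

Things in the scene. Friction and masses are not known exactly. Their poses are not given: they have to be found in the camera images.
- pin_head (a point): Locking pin, loose, steel, 65-105 g, upright in one of the wooden block's three places (varies). Head: plain upright cylinder, 16 mm diameter, 40 mm tall, finely ribbed, its underside resting on the block's top. Below: 10 mm shank, 34 mm long, last 3 mm tapered to 6 mm. This point: centre of the head, 20 mm above its underside, 54 mm above the tip. z: up the pin.
- hole (a point): The one hole in the bronze stem nut's flange, 12 mm diameter, straight down through 14 mm, mouth chamfered 1.5 mm. This point: centre of its mouth, about 204 mm above the table; moves with the nut; x points away from the nut's axis, z up. A spring ball in its outer wall, 7 mm down, takes up to 15 N to push the tip past, then drags with 2 to 6 N: the pin does not fall in by itself.
- hole_foot (a point): Foot of the same hole, 14 mm below its mouth, on the flat top face of the fixed steel thrust ring. With the holes out of line a pin stops here, its head's underside 20 mm above the flange; in line it goes 20 mm deeper, until the head sits on the flange. Pin and nut or ring stand at most 60 N between them, downward or sideways, also once the pin is in.
- nut_axis (a point): Vertical axis of the stem nut at the height of the flange's top; the hole lies 46 mm from it. Flange 128 mm diameter. Amid it a round neck, 28 mm diameter, stands 16 mm up (3 mm high step of 42 mm diameter at its foot). The nut is captive in the yoke head and turns about this axis either way, stiffly: about 2 to 3 N at the hole, plus the rubbing of the pin on the ring.
- yoke: Cast valve yoke on a wooden board, fixed. Origin on the table under the nut's axis. Head 132 mm diameter. Its thrust ring, hidden under the flange, does not turn and has four holes 90 degrees apart on the same 46 mm circle, each 12.5 mm wide along the circle, 24 mm deep. Their angle is unknown; at the start none is within 10 degrees of the flange's hole, so one lies at most 80 degrees away either way.
- bolt_head (a point): Hex bolt that stays in the wooden block: hexagon head 19 mm wide, 9 mm high, resting on the block's top. This point is 4 mm above the block's top, on the bolt's axis.
- eye_centre (a point): Eye bolt that stays in the wooden block: an upright ring of 36 mm outside diameter above a shank. This point is the centre of the ring, 21 mm above the block's top.
- pin_block: Wooden block, fixed, 56 mm (x) by 190 mm (y) by 48 mm high; three places in a row along its y, 60 mm apart, the middle one at its centre, for the locking pin, hex bolt and eye bolt, which hang in 13 mm holes by their heads. Origin on the table under its centre.
There are look-alikes about, which are no part of the job. Leave any pink or purple look-alike of the part that bears pin_head alone.

How it is judged:
At the end, for the whole second after the job is handed in: The locking pin stands upright (within 0.1 rad) in the flange's hole (within 5 mm sideways), pushed through into the thrust ring with its head sitting on the flange (within 3 mm), released and at rest; the hex bolt and the eye bolt still stand in the block (within 10 mm of where they were) (z of pin_head in the frame of hole between 0.017 and 0.023 m and horizontal distance between pin_head and hole below 0.005 m and angle between pin_head's own z axis and vertical below 0.1 rad and distance of each of bolt_head, eye_centre from where it was at the start of the episode below 0.01 m); the robot touches nothing.
It fails at once if the pin is pressed or wrenched against the nut, the ring or the yoke with more than 60 N (contact force between lock_pin and yoke above 60 N).
It fails at once if the hex bolt is moved by more than 10 mm (distance of bolt_head from where it was at the start of the episode above 0.01 m).
It fails at once if the eye bolt is moved by more than 10 mm (distance of eye_centre from where it was at the start of the episode above 0.01 m).
It also fails if it takes over 67 s, if anything falls off the work surface, if the arm or the gripper's body presses on something with over 40 N, if the wrist force passes 120 N, or if a joint passes its speed limit or range.

## Working session

There is one attempt and no reset: what is moved stays moved. The work goes in short steps, Python scripts to look and compute and a tool call to move; the robot and the scene stay as the last step left them, time stands still between calls to the robot, and variables do not carry over. Pictures are saved under pics/ and viewed, about 8 in all and at most 12, crops included, and the job is handed in when it is done.

Besides the shell and the picture viewer there is one more tool, called by a JSON object that holds its "op" and its "data", one argument or row to a line. apply_moves: Moves the arm, as the interface text tells. Its arguments: {"type":"object","properties":{"increments":{"type":"array","items":{"type":"number"}},"gripper":{"type":"number"},"force":{"type":"number"}},"required":["increments"]}

```bash
ls; mkdir -p pics; cat > h.py <<'E'
import numpy as np, cv2
from scipy.spatial.transform import Rotation as Ro
from plant import ctrl, imaging, order
def cam(n):
    s=ctrl.sense(); d=imaging.snapshot(n); im=d["image"]; f=im.shape[0]/2/np.tan(np.radians(d["vfov"])/2)
    if n=="wrist":
        w,x,y,z=s["eef_rot"]; T=np.eye(4); T[:3,:3]=Ro.from_quat([x,y,z,w]).as_matrix(); T[:3,3]=s["tool_pos"]
        M=np.linalg.inv(T@np.array(d["T_tool_cam"])); R,t=M[:3,:3],M[:3,3]
    else: R,t=np.array(d["R"]),np.array(d["t"])
    return im,(np.array([[f,0,d["cx"]],[0,f,d["cy"]],[0,0,1.]])@np.c_[R,t])
def tri(Ps,uv):
    A=[]
    for P,(u,v) in zip(Ps,uv): A+=[u*P[2]-P[0],v*P[2]-P[1]]
    X=np.linalg.svd(np.array(A))[2][-1]; return X[:3]/X[3]
def atz(P,uv,z):
    H=np.c_[P[:,0],P[:,1],P[:,2]*z+P[:,3]]; X=np.linalg.solve(H,[*uv,1]); return X[:2]/X[2]
def proj(P,X): p=P@np.r_[X,1]; return p[:2]/p[2]
def save(n,im,s=1): cv2.imwrite(n,cv2.resize(im,None,fx=s,fy=s,interpolation=cv2.INTER_CUBIC)[...,::-1])
E
python3 - <<'E'
from h import *
for n in("scene","side","wrist"):
    im,P=cam(n); save(f"pics/{n}0.png",im,1.4); np.savez(f"{n}0.npz",im=im,P=P)
print(ctrl.sense())
E
```

```text
pics
{'time_s': 0.15, 'q': array([-1.99690900e-02,  3.20162155e-01,  1.56531949e+00, -2.20146908e-05,
        1.25739870e+00, -1.99795985e-02]), 'joint_vel': array([-4.50233941e-04, -1.80182784e-03, -5.09696910e-03,  2.59257971e-04,
        1.37658949e-03, -5.70298806e-05]), 'joint_torque': array([-5.72294630e-04, -4.12774551e+01, -2.32154489e+01,  7.26667210e-02,
        4.33494255e-02, -9.00343002e-05]), 'tool_pos': array([5.74631039e-01, 1.84526864e-05, 1.93034401e-01]), 'eef_rot': array([-2.39257373e-06,  9.99999793e-01,  8.65448784e-06, -6.43924012e-04]), 'wrist_force': array([-0.896735  , -1.02238191,  0.55182315]), 'ft_torque': array([ 0.02765191, -0.01674032, -0.00512024]), 'finger_gap': 0.09134566553466761}
```

View pics/scene0.png

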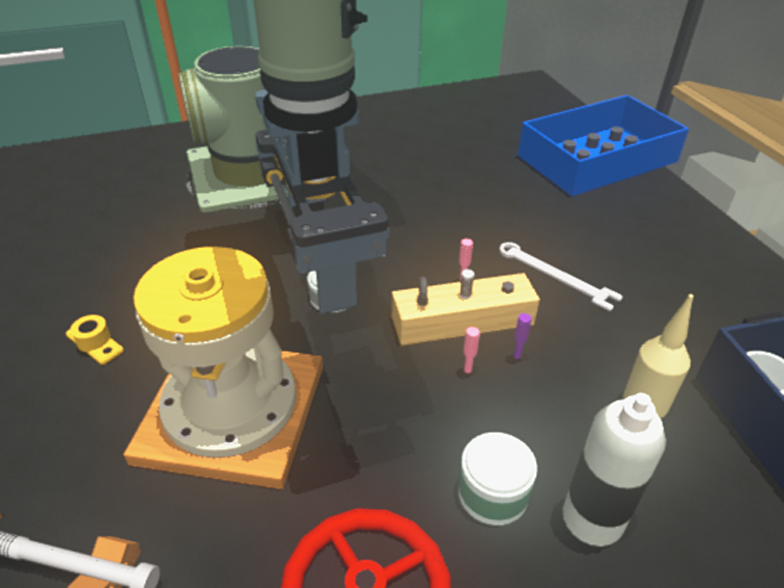

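View pics/side0.png

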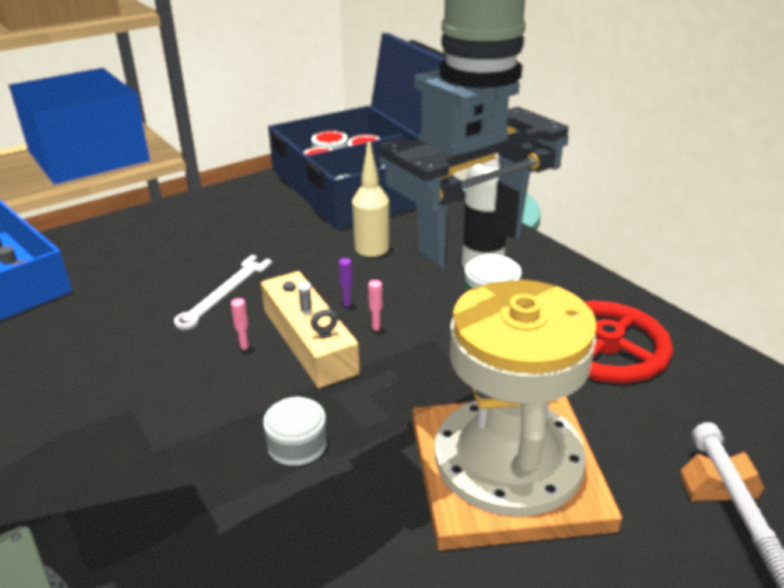

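Scene shows the pin in the block's middle place: head (467,284) in scene and (305,298) in side. The eye bolt is at (423,291) / (324,322) and the hex bolt at (508,287) / (289,286). The flange hole is at (183,319) / (572,313), and the neck top at (201,273) / (525,300).

```bash
python3 - <<'E'
from h import *
Ps=[np.load(f"{n}0.npz")["P"] for n in("scene","side")]
for k,a,b in [("pintop",(468,274),(305,287)),("pinbot",(466,295),(307,310)),("hole",(183,319),(572,313)),("neck",(201,271),(525,299)),("bolt",(508,287),(289,286)),("eye",(423,290),(324,322))]:
    uv=[np.array(a)/1.4,np.array(b)/1.4]; X=tri(Ps,uv); print(k,X.round(4),[(proj(P,X)-u).round(1) for P,u in zip(Ps,uv)])
ims=[np.load(f"{n}0.npz")["im"] for n in("scene","side")]
c=np.hstack([cv2.resize(ims[0][165:255,270:400],None,fx=3,fy=3),cv2.resize(ims[1][185:275,170:300],None,fx=3,fy=3)])
d=np.hstack([cv2.resize(ims[0][170:260,80:210],None,fx=3,fy=3),cv2.resize(ims[1][190:280,310:440],None,fx=3,fy=3)])
save("pics/crop.png",np.vstack([c,d]))
E
```

```text
pintop [0.486  0.2097 0.0856] [array([-0.3,  0.5]), array([-0.3, -0.4])]
pinbot [0.4863 0.2103 0.049 ] [array([-0.2,  0.4]), array([-0.2, -0.3])]
hole [ 0.5818 -0.139   0.2032] [array([-0.,  0.]), array([-0., -0.])]
neck [ 0.5416 -0.1149  0.2225] [array([-0.7,  0.7]), array([-0.6, -0.5])]
bolt [0.4928 0.2697 0.0524] [array([-0.1,  0.2]), array([-0.1, -0.1])]
eye [0.4778 0.1507 0.0681] [array([-0.2,  0.3]), array([-0.2, -0.2])]
```

View pics/crop.png

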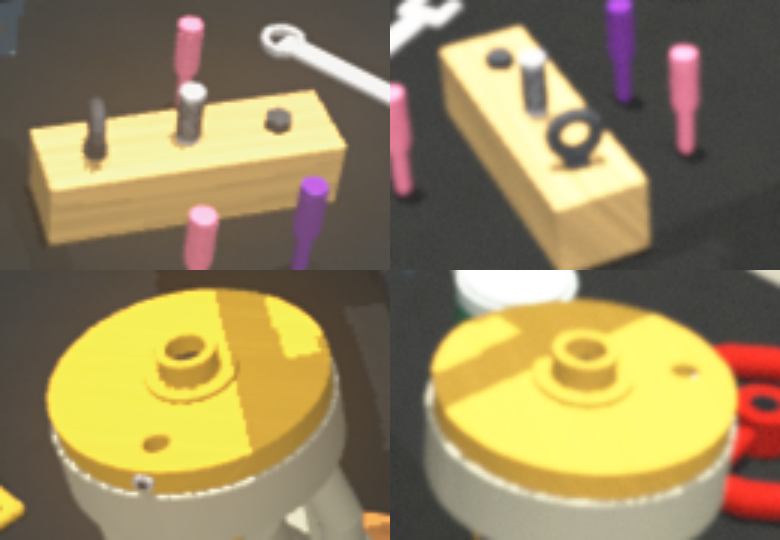

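```bash
python3 - <<'E'
from h import *
Ps=[np.load(f"{n}0.npz")["P"] for n in("scene","side")]
c=lambda x,y,x0,y0:(x0+x/3-.3,y0+y/3-.3)
L=[("neck",c(188,349,80,80),c(585,351,180,100)),("hole",c(156,443,80,80),c(685,371,180,100)),
("pintop",c(193,89,270,165),c(533,55,40,185)),("pinkF",c(202,214,270,165),c(684,50,40,185)),("purple",c(314,184,270,165),c(621,4,40,185)),("pinkB",np.array((466,242))/1.4,np.array((239,301))/1.4)]
for k,a,b in L:
    X=tri(Ps,[a,b]); print(k,X.round(4),[(proj(P,X)-u).round(1) for P,u in zip(Ps,(a,b))])
print(np.load("wrist0.npz")["P"])
E
```

```text
neck [ 0.5406 -0.1166  0.2186] [array([-0.3,  0.3]), array([-0.3, -0.2])]
hole [ 0.5815 -0.138   0.2032] [array([-0.2,  0.2]), array([-0.2, -0.1])]
pintop [0.4856 0.2094 0.0895] [array([-0.1,  0.1]), array([-0.1, -0.1])]
pinkF [0.5725 0.1772 0.0762] [array([ 0.1, -0.2]), array([0.1, 0.1])]
purple [0.5713 0.2483 0.0755] [array([-0.2,  0.3]), array([-0.1, -0.2])]
pinkB [0.409  0.2434 0.0754] [array([ 0. , -0.1]), array([0. , 0.1])]
[[ 3.04853588e+02 -6.76161446e+01 -2.70223960e+02 -6.67203427e+01]
 [ 1.22600270e-01 -3.46385471e+02 -1.25890419e+02  7.21516353e+01]
 [-1.21148895e-03 -2.44037171e-01 -9.69765122e-01  3.88873926e-01]]
```

{"op": "apply_moves", "data": {
  "increments": [-15,-35,4,0,0,0,-15,-35,4,0,0,0,-15,-35,4,0,0,0,-15,-35,4,0,0,0,-15,-35,4,0,0,0,-14,-34,4,0,0,0,0,0,0,0,0,0],
  "gripper": 0.5,
  "force": 20
}}

```text
time_s: 0.85
tool_pos: [0.4825, 0.2146, 0.1656]
eef_rot: [0.001, 1.0, -0.002, -0.002]
wrist_force: [-0.7, -0.5, 0.3]
finger_gap: 0.0456
```

```bash
python3 - <<'E'
from h import *
im,P=cam("wrist"); np.savez("wrist1.npz",im=im,P=P)
for X in ([.4856,.2094,.0885],[.4856,.2094,.048]): print(proj(P,X))
save("pics/w1.png",im,1.4)
E
```

```text
[283.21194026 214.41561996]
[282.74386898 203.87177975]
```

View pics/w1.png

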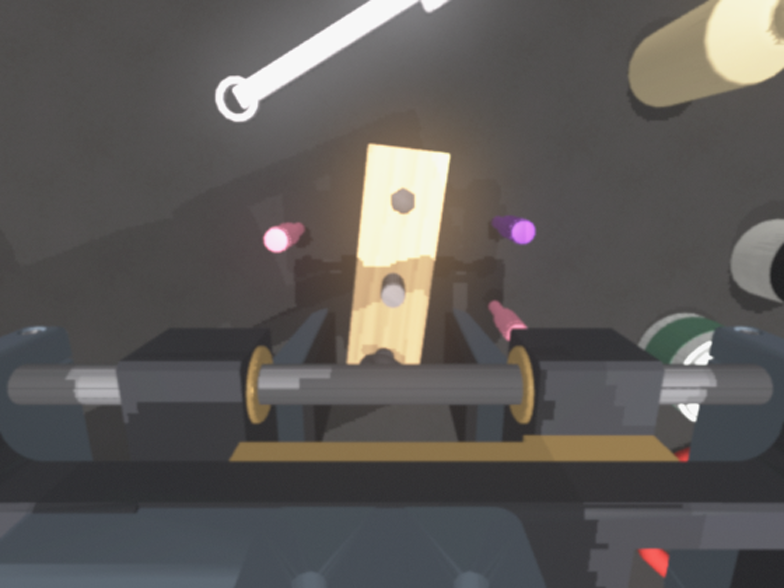

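Pin top is at (392,297) in the wrist picture, within about 2–3 mm of the prediction. The hex bolt is at (402,201) and the eye is partly hidden at (383,358), both clear of the jaws.

{"op": "apply_moves", "data": {
  "increments": [2,4,25,0,0,0,0,0,25,0,0,0,0,0,20,0,0,0,0,0,12,0,0,0,0,0,6,0,0,0,0,0,0,0,0,0]
}}

```text
time_s: 1.5
tool_pos: [0.4889, 0.2041, 0.0758]
eef_rot: [0.002, 1.0, -0.004, 0.0]
wrist_force: [-1.2, -0.4, 0.2]
finger_gap: 0.0455
```

{"op": "apply_moves", "data": {
  "increments": [-4,-6,2,0,0,0,0,0,0,0,0,0,0,0,0,0,0,0]
}}

```text
time_s: 1.8
tool_pos: [0.4863, 0.2103, 0.0753]
eef_rot: [0.001, 1.0, -0.005, 0.002]
wrist_force: [-0.2, 0.0, 0.6]
finger_gap: 0.0454
```

{"op": "apply_moves", "data": {
  "increments": [0,0,0,0,0,0,0,0,0,0,0,0,0,0,0,0,0,0,0,0,0,0,0,0,0,0,0,0,0,0,0,0,0,0,0,0,0,0,0,0,0,0],
  "gripper": 1.0,
  "force": 30
}}

```text
time_s: 2.5
tool_pos: [0.4871, 0.2108, 0.0768]
eef_rot: [0.001, 1.0, -0.005, 0.003]
wrist_force: [-0.5, 0.8, -0.3]
finger_gap: 0.0004
```

```bash
python3 - <<'E'
from h import *
im,P=cam("wrist"); np.savez("wrist2.npz",im=im,P=P)
s,Q=cam("side"); np.savez("side2.npz",im=s,P=Q); sc,_=cam("scene")
save("pics/w2.png",np.vstack([cv2.resize(np.hstack([s[160:300,150:310],sc[150:290,250:410]]),(800,350)),cv2.resize(im[100:275,80:480],(570,250))[:, :570] if 0 else cv2.copyMakeBorder(cv2.resize(im[100:275,80:480],(570,250)),0,0,0,230,0)]))
E
```

```text
(no output)
```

View pics/w2.png

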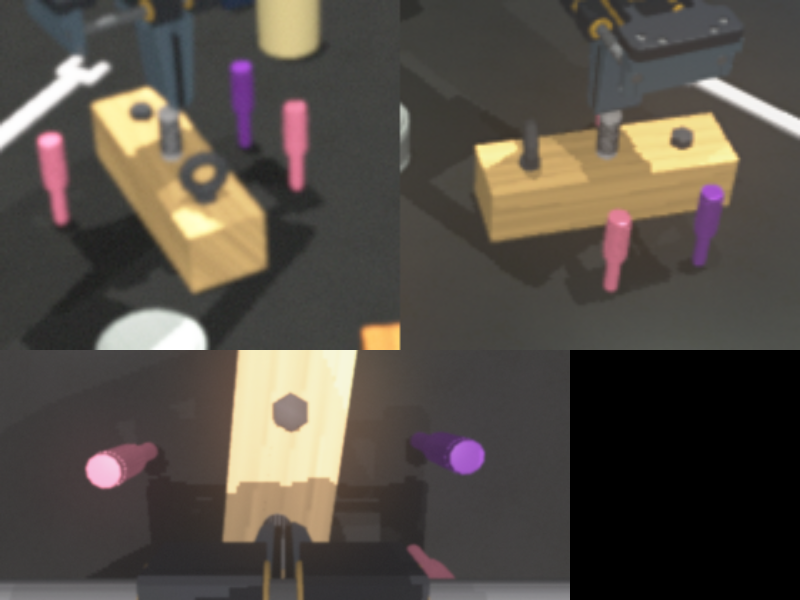

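The jaws shut on nothing. The pin still stands in the block, and the fingertips appear just above or behind it, at side crop (178,105) and scene crop (612,108). I'll locate the tips.

```bash
python3 - <<'E'
from h import *
Ps=[np.load(f"{n}0.npz")["P"] for n in("scene","side")]
print(ctrl.sense()["tool_pos"])
X=tri(Ps,[(335,193),(221,202)]);print("tip",X)
for p in ([.487,.211,.058],[.487,.211,.0768],[.487,.243,.058],[.487,.211,.088]): print(p,[proj(P,p).round() for P in Ps])
print("T0",)
d=imaging.snapshot("wrist"); print(np.array(d["T_tool_cam"]).round(4),d["vfov"])
E
```

```text
[0.48704382 0.21083362 0.07679987]
tip [0.49019714 0.20700714 0.0935159 ]
[0.487, 0.211, 0.058] [array([334., 208.]), array([219., 217.])]
[0.487, 0.211, 0.0768] [array([334., 200.]), array([218., 208.])]
[0.487, 0.243, 0.058] [array([349., 204.]), array([210., 209.])]
[0.487, 0.211, 0.088] [array([335., 195.]), array([218., 203.])]
T0
[[ 1.000e+00  8.000e-04  3.000e-04 -1.200e-03]
 [-9.000e-04  9.698e-01  2.441e-01 -6.930e-02]
 [-1.000e-04 -2.441e-01  9.698e-01 -1.899e-01]
 [ 0.000e+00  0.000e+00  0.000e+00  1.000e+00]] 69.0632192461798
```

```bash
python3 - <<'E'
from h import *
from scipy.optimize import least_squares
W=np.load("wrist2.npz")["P"]; W1=np.load("wrist1.npz")["P"]
B=[[.4928,.2697,.0555],[.5713,.2483,.0755],[.409,.2434,.0754]]
c=lambda x,y:np.array((80+x/1.425,100+(y-350)/1.425))
obs=[c(290,411),c(467,457),c(104,470)]
obs1=[np.array(p)/1.4 for p in((402,200),(523,232),(276,239))]
for Q,o in((W,obs),(W1,obs1)):
    print([(proj(Q,b).round(1),u.round(1)) for b,u in zip(B,o)])
    r=least_squares(lambda d:np.concatenate([proj(Q,np.array(b)-d)-u for b,u in zip(B,o)]),[0,0,0]); print("tool shift",r.x.round(4),r.cost)
Ps=[np.load(f"{n}0.npz")["P"] for n in("scene","side")]
print(proj(Ps[0],[.627,0,.174])*1.4,proj(Ps[1],[.523,0,.174])*1.4)
E
```

```text
[(array([287.4, 145.6]), array([283.5, 142.8])), (array([412.3, 180.5]), array([407.7, 175.1])), (array([156.8, 190.5]), array([153. , 184.2]))]
tool shift [ 0.0026 -0.0029  0.0018] 2.424086254406904
[(array([290.3, 144.9]), array([287.1, 142.9])), (array([376.5, 169.4]), array([373.6, 165.7])), (array([200.1, 175.4]), array([197.1, 170.7]))]
tool shift [ 0.0028 -0.0031  0.0015] 1.4892721321997433
[339.68407895 339.03106162] [429.44887262 292.8689195 ]
```

Tool pose agrees with the cameras to about 3 mm, but the fingertips stand about 34 mm higher than the stated 19 mm ahead of the TCP would put them. I'll trust the pictures and grasp lower, watching the force.

{"op": "apply_moves", "data": {
  "increments": [-2,-1,-8,0,0,0,-2,-1,0,0,0,0,0,0,0,0,0,0,0,0,0,0,0,0,0,0,0,0,0,0,0,0,0,0,0,-0.01],
  "gripper": 0.5
}}

```text
time_s: 3.3
tool_pos: [0.4827, 0.2132, 0.0857]
eef_rot: [0.001, 1.0, 0.001, 0.004]
wrist_force: [1.1, -0.8, -0.7]
finger_gap: 0.0444
```

{"op": "apply_moves", "data": {
  "increments": [0,0,10,0,0,0,0,0,10,0,0,0,0,0,8,0,0,0,0,0,6,0,0,0,0,0,5,0,0,0,0,0,0,0,0,0]
}}

```text
time_s: 3.9
tool_pos: [0.482, 0.2126, 0.0418]
eef_rot: [0.001, 1.0, 0.001, 0.002]
wrist_force: [0.2, -0.2, -0.1]
finger_gap: 0.0458
```

{"op": "apply_moves", "data": {
  "increments": [0,0,2,0,0,0,0,0,0,0,0,0,0,0,0,0,0,0,0,0,0,0,0,0,0,0,0,0,0,0,0,0,0,0,0,0,0,0,0,0,0,0],
  "gripper": 1.0,
  "force": 30
}}

```text
time_s: 4.6
tool_pos: [0.4828, 0.2129, 0.0405]
eef_rot: [0.001, 1.0, 0.001, 0.003]
wrist_force: [0.5, 0.6, -1.4]
finger_gap: 0.0151
```

Gripped (gap 15 mm). Lifting.

{"op": "apply_moves", "data": {
  "increments": [0,0,-15,0,0,0,0,0,-30,0,0,0,0,0,-40,0,0,0,0,0,-40,0,0,0,0,0,-40,0,0,0,0,0,-40,0,0,0,0,0,-25,0,0,0,0,0,0,0,0,0]
}}

```text
time_s: 5.4
tool_pos: [0.4812, 0.2132, 0.2782]
eef_rot: [0.001, 1.0, 0.001, 0.003]
wrist_force: [0.3, 0.4, -1.5]
finger_gap: 0.0155
```

{"op": "apply_moves", "data": {
  "increments": [0,40,0,0,0,0,10,40,0,0,0,0,15,40,0,0,0,0,15,40,0,0,0,0,15,40,0,0,0,0,15,40,0,0,0,0,10,40,0,0,0,0,0,0,0,0,0,0]
}}

```text
time_s: 6.2
tool_pos: [0.5598, -0.0754, 0.2648]
eef_rot: [0.001, 1.0, 0.004, -0.006]
wrist_force: [0.0, 0.6, -1.2]
finger_gap: 0.0155
```

{"op": "apply_moves", "data": {
  "increments": [9,30,-2,0,0,0,9,26,-2,0,0,0,0,0,0,0,0,-0.14,0,0,0,0,0,-0.14,0,0,0,0,0,-0.14,0,0,0,0,0,-0.14,0,0,0,0,0,-0.14,0,0,0,0,0,-0.14]
}}

```text
time_s: 7.0
tool_pos: [0.5722, -0.1292, 0.2522]
eef_rot: [-0.012, 0.905, 0.426, -0.015]
wrist_force: [-1.0, -0.6, -1.1]
finger_gap: 0.0152
```

{"op": "apply_moves", "data": {
  "increments": [0,0,0,0,0,-0.13,0,0,0,0,0,-0.1,0,0,0,0,0,0]
}}

```text
time_s: 7.3
tool_pos: [0.5696, -0.1262, 0.2467]
eef_rot: [-0.018, 0.847, 0.532, -0.017]
wrist_force: [-0.3, 0.7, -2.1]
finger_gap: 0.015
```

```bash
python3 - <<'E'
from h import *
s=ctrl.sense(); w,x,y,z=s["eef_rot"]; R=Ro.from_quat([x,y,z,w]).as_matrix(); print(s["tool_pos"].round(4),R.round(3),s["q"].round(2))
im,P=cam("wrist"); np.savez("wrist3.npz",im=im,P=P)
print([proj(P,p).round(1) for p in([.5815,-.138,.204],[.5788,-.135,.202],list(s["tool_pos"]+[0,0,-.0265]))])
save("pics/w3.png",im,1.4)
E
```

```text
[ 0.5696 -0.1262  0.2467] [[ 0.434  0.9   -0.047]
 [ 0.901 -0.434  0.012]
 [-0.01  -0.048 -0.999]] [-0.24  0.33  1.41  0.    1.45 -1.36]
[array([271.6, 242. ]), array([273.5, 236.8]), array([278.2, 228.4])]
```

View pics/w3.png

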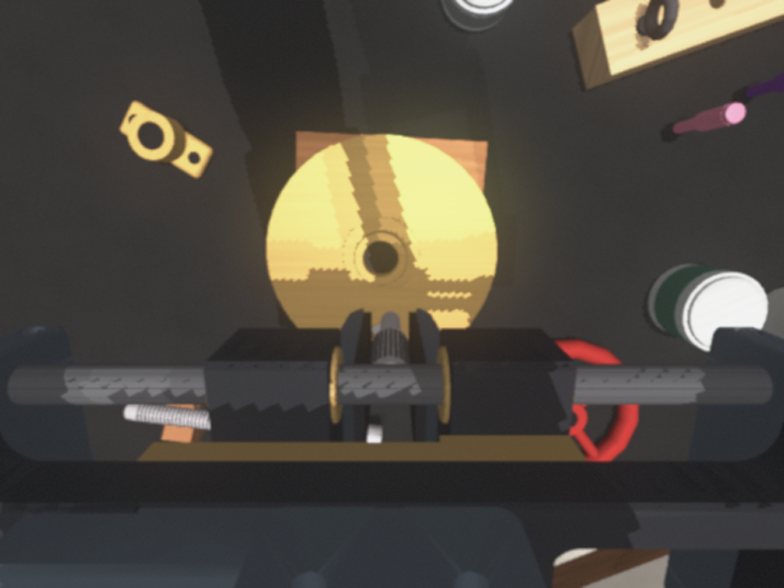

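The wrist view shows the pin tip at (390,318), matching its predicted place. The neck centre is at (381,257), and the hole is hidden just behind the pin near (380,339). I'll level the tool and compute the hole from the neck centre seen here plus the bearing from the other cameras.

```bash
python3 - <<'E'
from h import *
P=np.load("wrist3.npz")["P"]
for z in(.218,.220): 
  a=atz(P,(272.1,183.3),z); print(a, a+np.array([.5815-.5406,-.138+.1166]), a+.046*np.array([np.cos(-.482),np.sin(-.482)]))
E
```

```text
[ 0.53746581 -0.11570809] [ 0.57836581 -0.13710809] [ 0.57822501 -0.1370315 ]
[ 0.53726665 -0.11554912] [ 0.57816665 -0.13694912] [ 0.57802585 -0.13687253]
```

{"op": "apply_moves", "data": {
  "increments": [0,0,-5,-0.045,0.01,0,0,0,-3,0,0,0,0,0,0,0,0,0]
}}

```text
time_s: 7.65
tool_pos: [0.5688, -0.125, 0.2522]
eef_rot: [-0.003, 0.849, 0.529, -0.002]
wrist_force: [0.2, -0.1, -0.9]
finger_gap: 0.015
```

{"op": "apply_moves", "data": {
  "increments": [-3,7,0,0,0,0,-3,6,4,0,0,0,0,0,6,0,0,0,0,0,0,0,0,0]
}}

```text
time_s: 8.05
tool_pos: [0.5791, -0.1373, 0.24]
eef_rot: [-0.004, 0.849, 0.528, -0.003]
wrist_force: [-0.0, -0.6, -0.4]
finger_gap: 0.0152
```

```bash
cat > st.py <<'E'
from h import *
# prints state: tip (report frame), polar about axis, tilt corrections, errors in tool axes to the hole at polar th
import sys
s=ctrl.sense(); w,x,y,z=s["eef_rot"]; R=Ro.from_quat([x,y,z,w]).as_matrix(); p=s["tool_pos"]
tip=p+.0265*R[:,2]; A=np.array([.5374,-.1153])
d=R.T@[0,0,-1]
print("t",s["time_s"],"tcp",p.round(4),"tip",tip.round(4),"r",np.hypot(*(tip[:2]-A)).round(4),"th",np.degrees(np.arctan2(*(tip[:2]-A)[::-1])).round(1),"yaw",np.degrees(np.arctan2(R[1,0],R[0,0])).round(1),"tiltfix ax,ay",(-d[1]).round(3),d[0].round(3),"F",s["wrist_force"].round(1),"gap",round(s["finger_gap"],4))
if len(sys.argv)>2: print("tool move mm",(R.T@(np.r_[float(sys.argv[1]),float(sys.argv[2]),tip[2]]-tip)*1000).round(1))
E
python3 st.py .5782 -.1363
python3 - <<'E'
from h import *
o=[]
for n,(x,y) in(("scene",(132,225)),("side",(408,220))):
    im,P=cam(n); o.append(cv2.resize(im[y-35:y+25,x-33:x+33],(396,360),interpolation=cv2.INTER_CUBIC))
save("pics/c4.png",np.hstack(o))
E
```

```text
t 8.05 tcp [ 0.5791 -0.1373  0.24  ] tip [ 0.5789 -0.1372  0.2135] r 0.0469 th -27.8 yaw 63.8 tiltfix ax,ay -0.009 0.001 F [-0.  -0.6 -0.4] gap 0.0152
tool move mm [ 0.5 -1.   0. ]
```

View pics/c4.png

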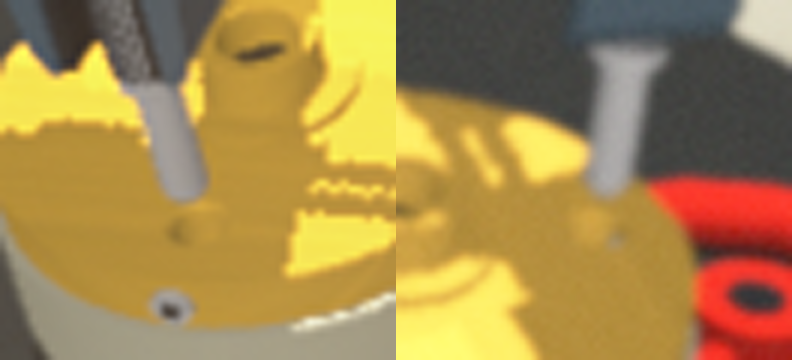

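The crops show the pin tip at scene (186,190) and side (606,188), poised about 8 mm above the hole at (197,227) and (598,223).

```bash
python3 - <<'E'
from h import *
Ps=[np.load(f"{n}0.npz")["P"] for n in("scene","side")]
f=lambda a,b:tri(Ps,[(99+a[0]/6,190+a[1]/6),(375+(b[0]-396)/6,185+b[1]/6)])
t=f((186,191),(606,189)); h=f((197,227),(598,223)); print(t,h)
s=ctrl.sense(); w,x,y,z=s["eef_rot"]; R=Ro.from_quat([x,y,z,w]).as_matrix(); print(R.T@(h-t)*1000)
E
```

```text
[ 0.58256128 -0.13833883  0.2139978 ] [ 0.58321284 -0.13760886  0.20405465]
[0.94830964 0.33805536 9.94032387]
```

{"op": "apply_moves", "data": {
  "increments": [0.8,0,4,-0.005,0,0,0,0,4,0,0,0,0,0,3,0,0,0,0,0,3,0,0,0]
}}

```text
time_s: 8.55
tool_pos: [0.5797, -0.1363, 0.2265]
eef_rot: [-0.0, 0.849, 0.529, -0.001]
wrist_force: [-0.5, -0.5, -0.1]
finger_gap: 0.0152
```

```bash
python3 st.py .5787 -.1361
```

```text
t 8.55 tcp [ 0.5797 -0.1363  0.2265] tip [ 0.5797 -0.1363  0.2   ] r 0.0472 th -26.4 yaw 63.8 tiltfix ax,ay -0.001 0.0 F [-0.5 -0.5 -0.1] gap 0.0152
tool move mm [-0.3 -0.9  0. ]
```

{"op": "apply_moves", "data": {
  "increments": [0,0,2,0,0,0,0,0,2,0,0,0,0,0,2,0,0,0]
}}

```text
time_s: 8.85
tool_pos: [0.5789, -0.1361, 0.2204]
eef_rot: [-0.001, 0.849, 0.529, -0.001]
wrist_force: [-2.4, -0.9, 2.8]
finger_gap: 0.015
```

{"op": "apply_moves", "data": {
  "increments": [0,0,2,0,0,0,0,0,2,0,0,0]
}}

```text
time_s: 9.05
tool_pos: [0.5783, -0.1362, 0.2167]
eef_rot: [-0.001, 0.849, 0.529, -0.001]
wrist_force: [-1.3, -0.1, 1.1]
finger_gap: 0.0152
```

{"op": "apply_moves", "data": {
  "increments": [0,0,2,0,0,0,0,0,2,0,0,0]
}}

```text
time_s: 9.25
tool_pos: [0.5789, -0.1365, 0.2158]
eef_rot: [0.001, 0.849, 0.529, -0.0]
wrist_force: [-4.4, -0.2, 12.8]
finger_gap: 0.0152
```

{"op": "apply_moves", "data": {
  "increments": [-2,0,0.5,0,0,0.04,-2,0,0.8,0,0,0.04,-2,0,0.8,0,0,0.04,-2,0,0.8,0,0,0.04]
}}

```text
time_s: 9.65
tool_pos: [0.5776, -0.1377, 0.216]
eef_rot: [-0.002, 0.89, 0.456, 0.007]
wrist_force: [-0.5, 3.7, 4.5]
finger_gap: 0.0151
```

```bash
python3 st.py
```

```text
t 9.65 tcp [ 0.5776 -0.1377  0.216 ] tip [ 0.5778 -0.1374  0.1895] r 0.0461 th -28.7 yaw 54.3 tiltfix ax,ay 0.002 -0.014 F [-0.5  3.7  4.5] gap 0.0151
```

{"op": "apply_moves", "data": {
  "increments": [-4,0,0.8,0,-0.01,0,-4,0,0.8,0,0,0,-4,0,0.8,0,0,0.03,-4,0,0.8,0,0,0.05]
}}

```text
time_s: 10.05
tool_pos: [0.5749, -0.1423, 0.216]
eef_rot: [-0.003, 0.907, 0.42, 0.013]
wrist_force: [1.4, 4.2, 3.2]
finger_gap: 0.0153
```

```bash
python3 st.py
```

```text
t 10.05 tcp [ 0.5749 -0.1423  0.216 ] tip [ 0.5755 -0.1418  0.1896] r 0.0464 th -34.9 yaw 49.7 tiltfix ax,ay 0.005 -0.027 F [1.4 4.2 3.2] gap 0.0153
```

{"op": "apply_moves", "data": {
  "increments": [-4.5,0,1,0,-0.01,0.02,-4.5,0,1,0,-0.01,0.03,-4.5,0,1,0,-0.01,0.03,-4.5,0,1,0,-0.01,0.03,-4.5,0,1,0,-0.01,0.03,-4.5,0,1,0,-0.01,0.03]
}}

```text
time_s: 10.65
tool_pos: [0.5658, -0.1521, 0.2146]
eef_rot: [0.005, 0.941, 0.34, 0.0]
wrist_force: [3.4, 5.6, 2.3]
finger_gap: 0.0152
```

```bash
python3 st.py
```

```text
t 10.65 tcp [ 0.5658 -0.1521  0.2146] tip [ 0.5659 -0.1523  0.1881] r 0.0467 th -52.4 yaw 39.7 tiltfix ax,ay 0.009 0.002 F [3.4 5.6 2.3] gap 0.0152
```

z dropped by 1.4 mm, so this may be a hole's edge. I'll go slower here with light pressure.

{"op": "apply_moves", "data": {
  "increments": [0,0,1.5,0,0,0,0,0,1.5,0,0,0]
}}

```text
time_s: 10.85
tool_pos: [0.5669, -0.1508, 0.2126]
eef_rot: [0.004, 0.94, 0.34, 0.002]
wrist_force: [-0.6, 3.7, 1.1]
finger_gap: 0.0147
```

```bash
python3 st.py
```

```text
t 10.85 tcp [ 0.5669 -0.1508  0.2126] tip [ 0.5671 -0.151   0.1861] r 0.0464 th -50.3 yaw 39.8 tiltfix ax,ay 0.01 -0.001 F [-0.6  3.7  1.1] gap 0.0147
```

{"op": "apply_moves", "data": {
  "increments": [0,0,2,0.008,0,0,0,0,2,0,0,0,0,0,2,0,0,0]
}}

```text
time_s: 11.15
tool_pos: [0.5674, -0.1506, 0.2063]
eef_rot: [0.0, 0.94, 0.341, 0.001]
wrist_force: [-0.4, 2.7, 3.7]
finger_gap: 0.0148
```

{"op": "apply_moves", "data": {
  "increments": [0,0,2,0,0,0,0,0,2,0,0,0,0,0,2,0,0,0]
}}

```text
time_s: 11.45
tool_pos: [0.5675, -0.1505, 0.1996]
eef_rot: [0.0, 0.94, 0.341, 0.001]
wrist_force: [-0.2, 3.5, 5.1]
finger_gap: 0.0154
```

```bash
python3 st.py
```

```text
t 11.45 tcp [ 0.5675 -0.1505  0.1996] tip [ 0.5675 -0.1505  0.1731] r 0.0463 th -49.4 yaw 39.9 tiltfix ax,ay 0.001 -0.003 F [-0.2  3.5  5.1] gap 0.0154
```

{"op": "apply_moves", "data": {
  "increments": [0,0,2,0,0,0,0,0,2,0,0,0]
}}

```text
time_s: 11.65
tool_pos: [0.5676, -0.1505, 0.1959]
eef_rot: [0.0, 0.94, 0.341, 0.002]
wrist_force: [-2.3, 4.0, 15.9]
finger_gap: 0.0151
```

{"op": "apply_moves", "data": {
  "increments": [0,0,2,0,0,0,0,0,2,0,0,0]
}}

```text
time_s: 11.85
tool_pos: [0.5677, -0.1505, 0.196]
eef_rot: [0.001, 0.94, 0.341, 0.003]
wrist_force: [-3.8, 4.0, 13.2]
finger_gap: 0.015
```

It stopped firmly at 0.196, 20 mm below the ring-top contact, so the head is seated. Relax, open, and lift.

{"op": "apply_moves", "data": {
  "increments": [0,0,-0.5,0,0,0,0,0,0,0,0,0]
}}

```text
time_s: 12.05
tool_pos: [0.5674, -0.1504, 0.1961]
eef_rot: [0.001, 0.94, 0.341, 0.003]
wrist_force: [0.8, 2.8, 3.0]
finger_gap: 0.0154
```

{"op": "apply_moves", "data": {
  "increments": [0,0,0,0,0,0,0,0,0,0,0,0,0,0,0,0,0,0,0,0,0,0,0,0,0,0,0,0,0,0],
  "gripper": 0.5
}}

```text
time_s: 12.55
tool_pos: [0.5664, -0.1535, 0.1936]
eef_rot: [0.003, 0.94, 0.341, -0.0]
wrist_force: [0.8, 0.2, -0.2]
finger_gap: 0.0454
```

{"op": "apply_moves", "data": {
  "increments": [0,0,-10,0,0,0,0,0,-20,0,0,0,0,0,-30,0,0,0,0,0,-40,0,0,0,0,0,-30,0,0,0,0,0,0,0,0,0]
}}

```text
time_s: 13.15
tool_pos: [0.5657, -0.1532, 0.3307]
eef_rot: [0.003, 0.94, 0.341, -0.001]
wrist_force: [-0.0, 0.5, 0.4]
finger_gap: 0.0457
```

```bash
python3 - <<'E'
from h import *
o=[]
for n,(x,y) in(("scene",(135,215)),("side",(385,220))):
    im,P=cam(n); np.savez(n+"5.npz",im=im); o.append(cv2.resize(im[y-50:y+50,x-66:x+66],(400,303),interpolation=cv2.INTER_CUBIC))
c=np.hstack([cv2.resize(np.load("scene5.npz")["im"][165:255,270:400],(400,277)),cv2.resize(np.load("side5.npz")["im"][185:275,170:300],(400,277))])
save("pics/c5.png",np.vstack([np.hstack(o),c])); print(ctrl.sense()["wrist_force"])
E
```

```text
[ 0.21577296  0.06983475 -0.11067725]
```

View pics/c5.png

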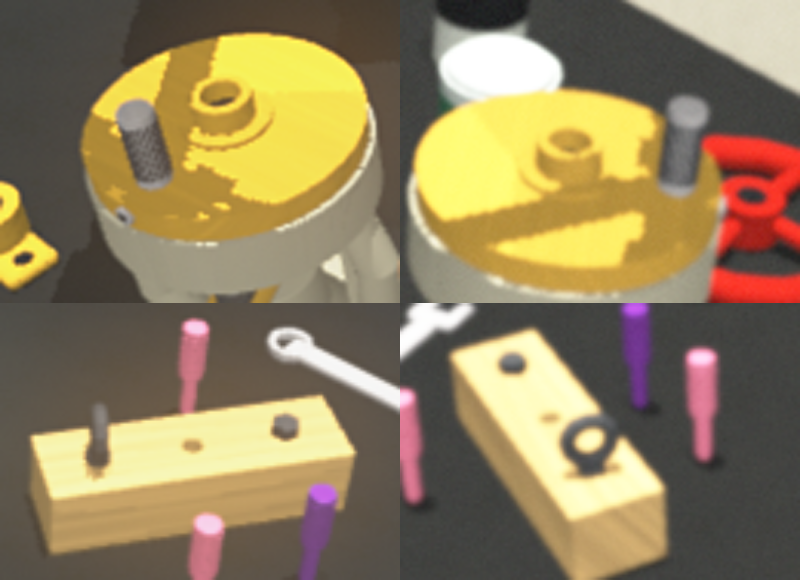

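Pin head stands upright on the flange (top at scene crop (136,111), side crop (689,108)). The hex bolt and eye bolt stand where they were. Check the height, then hand in.

```bash
python3 - <<'E'
from h import *
Ps=[np.load(f"{n}0.npz")["P"] for n in("scene","side")]
f=lambda a,b:tri(Ps,[(69+a[0]/3.03,165+a[1]/3.03),(319+(b[0]-400)/3.03,170+b[1]/3.03)])
t,b=f((136,111),(689,107)),f((152,180),(677,186)); print(t,b,np.hypot(*(t[:2]-[.5406,-.1166])))
if .239<t[2]<.249: print(order.close_job())
E
```

```text
[ 0.57085994 -0.1514948   0.24282167] [ 0.57047691 -0.15273171  0.20351444] 0.04618778528401895
the job is handed in; nothing more can be done
None
```

The locking pin is in the nut's flange and through into the thrust ring, with its head sitting on the flange. The job was handed in at about 13 s of robot time, and no verdict was reported.

I took the pin from the middle place of the block and put it through the flange hole. I then walked the nut about 23° clockwise under light pressure until the pin dropped into a ring hole. At most about 16 N of wrist force showed between steps.

**Last checks**
- **Depth:** the pin stopped firmly 20 mm below where it had met the ring top.
- **Head:** in the pictures its top is at z = 0.243 m and its underside at 0.2035 m, which matches the flange top of about 0.204 m.
- **Position:** it stands upright to within about 0.03 rad, 46.2 mm from the nut's axis.
- **Robot:** the gripper was clear with no wrist force.
- **Block:** the hex bolt and eye bolt look unmoved in the final pictures; I did not measure them again.

**What disagreed**
- **Fingertips:** the cameras showed them about 34 mm higher than "19 mm ahead of the TCP" would put them. My first grasp closed on air just above the pin without disturbing it, so I grasped lower by the pictures.
- **Calibration:** the wrist camera and the fixed cameras differed by about 3 mm, which I allowed for.

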